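# Start up the ironing station and point out the steam dial

### The job

Get the steam ironing station ready while showing the new helper which dial sets the steam. Push the water tank under the control panel fully home, then point at the steam dial, the larger of the two on the panel: hold the fingertips two or three centimetres off the middle of its face for a good two seconds without touching it; after that press the power button, the plain round one between the dials, all the way down and let it go. Do all of it with the fingertips, grip and lift nothing, touch neither dial, and leave the other things on the counter where they are.

Things in the scene. Friction and masses are not known exactly. Their poses are not given: they have to be found in the camera images.
- station: White steam ironing station on the counter, fixed, 460 x 220 mm. Origin: centre of its underside. x runs along it from the control end (x = -230 mm) to the rear, y across, z up. Over x -230 to -100 mm lies the control panel, sloping up by 20 degrees from its front edge (75 mm high) to the iron rest (122 mm high): its outward normal is (-0.342, 0, 0.940) in this frame.
- iron: The steam iron parked and locked on the station, fixed; origin and axes are the station's. Its nose is at x = -98 mm, 121 to 150 mm high; it rises to 190 mm at x = 0; the handle spans x = -30 to 180 mm, its top 269 mm high.
- tank (a joint): How far the smoke-grey water tank sticks out of its bay under the panel, m: 0 fully home (end stop, front flush with the station), up to 0.06 out. It slides along the station's x with about 4 N of friction and stays where it is left.
- tank_front (a point): Middle of the tank's front face (146 mm wide, 46 mm high, centre 37 mm above the counter); the face looks to -x of the station, so pushing home is along the station's +x. The axes are the station's.
- steam_dial: The larger, white dial on the panel: 48 mm across, stands 22 mm out from the panel, 66 mm to the +y side of the panel's middle. Origin on its axis at its foot; z axis is the outward normal of the panel. It turns if touched, and starts at any angle.
- steam_dial_face (a point): Middle of the steam dial's outer face. Axes of the panel: z outward normal, y the station's y, x up the slope.
- temp_dial: The smaller, white dial on the panel (temperature): 32 mm across, stands 18 mm out, 66 mm to the -y side of the panel's middle. Origin on its axis at its foot.
- power (a joint): How far the power button is pressed, m: 0 released, 0.005 fully down. Spring return, about 1.5 N to start and 5 N fully down.
- power_top (a point): Middle of the face of the power button: white, round, 24 mm across, in the middle of the panel between the dials; the face stands 10 mm out from the panel and moves with the button. Axes of the panel: z outward normal; it is pressed along -z.
- jug: White plastic filling jug, 104 mm across, 125 mm high, a handle on one side, a spout on the other, loose; a bystander. Origin: under its centre, on the counter.
- spray: White trigger spray bottle, 72 mm across, 191 mm high, loose; a bystander. Origin: under its centre, on the counter.
- dose_cup: Small white dosing cup, 60 mm across, 50 mm high, loose; a bystander. Origin: under its centre, on the counter.
- brush: Wooden clothes brush lying bristles down, 170 x 45 x 38 mm, long along its x, loose; a bystander. Origin: under its centre, on the counter.
- softener: Pale plastic softener bottle with a cap, 80 x 100 mm, 215 mm high, loose; a bystander. Origin: under its centre, on the counter.
- sheet_box: Cardboard box of dryer sheets, 70 x 120 x 150 mm high, loose; a bystander. Origin: under its centre, on the counter.
- button_tin: Round steel tin, 94 mm across, 66 mm high, loose; a bystander. Origin: under its centre, on the counter.
- lint_roller: Lint roller lying down, 210 mm long along its x, 52 mm high, loose; a bystander. Origin: under its centre, on the counter.

How it is judged (in metres and radians):
On the way, in this order (a step that is already met when the one before it is completed fails the run):
1. the water tank is pushed fully home (within 3 mm) (value of joint tank below 0.003 m), for 0.2 s.
2. the tool points at the steam dial for 1.5 s: TCP 22 to 75 mm out from its face (fingertips about 3 to 56 mm) and within 25 mm sideways of its middle (z of the grasp point in the frame of steam_dial_face between 0.022 and 0.075 m and x of the grasp point in the frame of steam_dial_face between -0.025 and 0.025 m and y of the grasp point in the frame of steam_dial_face between -0.025 and 0.025 m and value of joint tank below 0.003 m), for 1.5 s.
3. the power button is pressed down (over 4 of its 5 mm) (value of joint power above 0.004 m and value of joint tank below 0.003 m), for 0.02 s.
At the end, for the whole second after the job is handed in: The tank is within 3 mm of fully home, the power button has sprung back (under 1 mm), and every bystander stands within 15 mm of where it was (value of joint tank below 0.003 m and value of joint power below 0.001 m and angle between each of jug, spray, dose_cup, brush, softener, sheet_box, button_tin, lint_roller's own z axis and vertical below 0.2 rad and distance of each of jug, spray, dose_cup, brush, softener, sheet_box, button_tin, lint_roller from where it was at the start of the episode below 0.015 m); the robot touches nothing.
It fails at once if the steam dial is touched (contact force between any of the fingers, the arm and steam_dial above 0.3 N).
It fails at once if the temperature dial is touched (contact force between any of the fingers, the arm and temp_dial above 0.3 N).
It fails at once if the power button is pressed while the tank is not home (value of joint power above 0.003 m and value of joint tank above 0.006 m).
It fails at once if a bystander is moved more than 15 mm or lifted (distance of any of jug, spray, dose_cup, brush, softener, sheet_box, button_tin, lint_roller from where it was at the start of the episode above 0.015 m).
It also fails if it takes over 51 s, if anything falls off the work surface, if the arm or the gripper's body presses on something with over 40 N, if the wrist force passes 120 N, or if a joint passes its speed limit or range.

### The arm

A 6-joint arm with a two-finger parallel gripper is mounted at the origin on the work surface. World frame = base frame: x ahead of the robot, y to its left, z up, the work surface at z = 0. Lengths are in mm, angles in rad, forces in N, time in s.
With the tool pointing down it reaches from about 325 to 875 mm from the base axis. Payload 4.4 kg.
Tool frame: the origin (TCP) lies between the finger pads, 19 mm behind the fingertips; this is the grasp point; z points along the fingers, y is the line along which they close (so a half turn about z gives the same grasp; the last joint's range is limited). The gripper opens to 85 mm and grips with 20 to 120 N. Pads are 22 mm wide; open, the fingers measure 114 mm over their backs; the gripper's body (76 mm by 85 mm) begins 54 mm behind the grasp point. The pads swing forward as they close: fully open they stand 13 mm farther back than shut.
Start: joints at [-1.276, 0.207, 1.542, -0, 1.393, -0.15], TCP at [247.917, -518.811, 249.982] pointing down, gripper open.
Joint ranges: [-2.73, 2.73], [-0.86, 2.22], [0.23, 2.46], [-1.11, 4.25], [0.08, 2.63], [-2.82, 2.82]. Speed limits (rad/s): [2.79, 2.79, 3.14, 3.14, 3.14, 3.14].

### API

Orientations are given as a 3x3 rotation matrix whose columns are the frame's x, y, z axes.
In Python, from plant import ctrl, sensors, optics gives the robot as it stands. Calls block until the motion is done:
- ctrl.move_ptp(position, orientation): joint-space move of the TCP to a pose.
- ctrl.move_l(position, rot=None, vel=150, threshold=None): straight line of the TCP; rot=None keeps the orientation; vel is the mean speed in mm/s. With threshold (N) it stops when the force on the tool has changed by that much, and returns True; else False.
- ctrl.set_joints(angles): joint-space move.
- ctrl.gripper_to(opening, force=None): finger opening in mm; force is the grip in N (None keeps the last); returns when the fingers have stopped.
- ctrl.hold(seconds).
- ctrl.solve_ik(position, orientation): joint angles nearest the present ones, or None.
- sensors.read_state(): the state.
- optics.grab_frame(name): name is "scene" or "top"; returns (picture, depth): 400x640x3 uint8, red, green, blue; 400x640 float32, mm along the optical axis (not along the pixel's ray), 0 where there is no reading.
- optics.camera_params(name): a dict with "mtx" (3x3 intrinsics, pixels), "R" (3x3) and "t" (3): a world point X has camera coordinates R X + t. Camera axes: x right, y down, z forward; pixel columns grow to the right and rows downward; lengths in mm; the calibration is good to about 2 mm. A picture is of the moment at which its call begins. camera_params takes no time and is no camera call.
A pose or a line that the arm cannot do raises ctrl.MotionError and nothing moves.
- ctrl.finish_job(): hands the job in; it is judged then, once.
The state is a dict: "t": time; "q": joint angles; "qvel": joint speeds; "tau": joint torques, N m; "eef_pos": TCP position; "eef_rot": TCP orientation; "force": force on the tool from outside, world axes, zero at the start; "wrist_torque": the same for the moment, N m; "grip_width": finger opening in mm; "grasp_force": force on a finger pad.
Only numpy, scipy, OpenCV 4.12 (cv2) and the standard library are available. Lean on these libraries where they do the work, as an engineer would, in place of code of your own. Each camera call takes 0.05 s, during which the arm holds its last target. There are 200 camera calls.

## Working session

There is one attempt and no reset: what is moved stays moved. The work goes in short steps, each a Python script; the robot and the scene stay as the last script left them, time stands still between calls to the robot, and variables do not carry over. Pictures are saved under pics/ and viewed, at most 10 in all, crops included, and the job is handed in when it is done.

```bash
ls; mkdir -p pics
python3 - <<'E'
from plant import ctrl,sensors,optics
import cv2,numpy as np
for n in ("scene","top"):
    p,d=optics.grab_frame(n); cv2.imwrite(f"pics/{n}0.png",p[:,:,::-1]); np.savez(f"{n}0.npz",p=p,d=d)
    c=optics.camera_params(n); print(n,c)
print(sensors.read_state()['t'])
E
```

```text
pics
scene {'mtx': array([[425.46356409,   0.        , 319.03742805],
       [  0.        , 425.46356409, 201.03844613],
       [  0.        ,   0.        ,   1.        ]]), 'R': array([[ 0.19458369, -0.98082319,  0.01109358],
       [-0.79038506, -0.16348066, -0.59039439],
       [ 0.58088609,  0.10611292, -0.80703866]]), 't': array([-168.70331918,  443.344841  , 1351.49439891])}
top {'mtx': array([[426.80372439,   0.        , 316.1004557 ],
       [  0.        , 426.80372439, 201.79526219],
       [  0.        ,   0.        ,   1.        ]]), 'R': array([[-0.05632251, -0.99840409,  0.00413014],
       [-0.97714876,  0.05427329, -0.20551084],
       [ 0.2049587 , -0.01561064, -0.97864612]]), 't': array([ -55.28322559,  518.23669463, 1644.63647378])}
0.1
```

View pics/scene0.png

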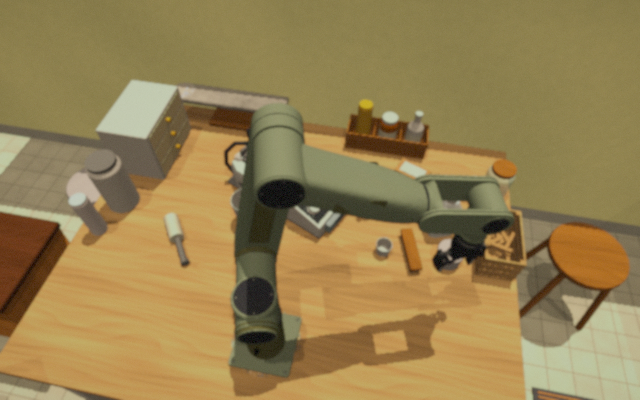

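View pics/top0.png

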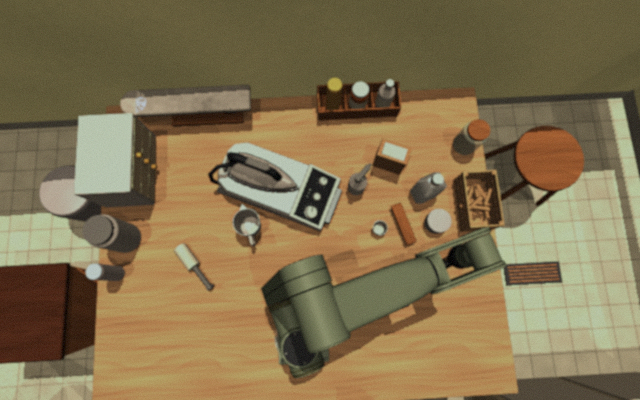

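The top view shows the station at about (280,185), with its panel near (317,195), the large dial near (310,212) and the tank sticking out on the right at about (335,203). I'll enlarge that area and deproject it.

```bash
cat > h.py <<'E'
import numpy as np,cv2
from plant import ctrl,sensors,optics
def cloud(n,d):
    c=optics.camera_params(n);v,u=np.mgrid[0:400,0:640]
    K=c['mtx'];P=np.stack([(u-K[0,2])/K[0,0]*d,(v-K[1,2])/K[1,1]*d,d],-1)
    return (P-c['t'])@c['R']
def proj(n,X):
    c=optics.camera_params(n);p=(np.atleast_2d(X)@c['R'].T+c['t'])@c['mtx'].T
    return p[:,:2]/p[:,2:]
E
python3 - <<'E'
from h import *
z=np.load('top0.npz');p,d=z['p'],z['d']
c=p[135:235,200:400,::-1];cv2.imwrite('pics/c1.png',cv2.resize(c,None,fx=4,fy=4,interpolation=cv2.INTER_CUBIC))
W=cloud('top',d)
for v in range(160,236,5): print(v,[tuple(W[v,u].astype(int)) for u in range(285,350,8)])
E
```

```text
160 [(np.int64(675), np.int64(29), np.int64(112)), (np.int64(676), np.int64(-2), np.int64(105)), (np.int64(708), np.int64(-31), np.int64(-1)), (np.int64(709), np.int64(-65), np.int64(-9)), (np.int64(704), np.int64(-98), np.int64(-1)), (np.int64(702), np.int64(-132), np.int64(0)), (np.int64(700), np.int64(-165), np.int64(0)), (np.int64(698), np.int64(-199), np.int64(0)), (np.int64(696), np.int64(-232), np.int64(0))]
165 [(np.int64(654), np.int64(29), np.int64(116)), (np.int64(655), np.int64(-1), np.int64(107)), (np.int64(649), np.int64(-32), np.int64(121)), (np.int64(648), np.int64(-63), np.int64(120)), (np.int64(679), np.int64(-97), np.int64(8)), (np.int64(678), np.int64(-130), np.int64(7)), (np.int64(678), np.int64(-164), np.int64(1)), (np.int64(677), np.int64(-198), np.int64(0)), (np.int64(673), np.int64(-230), np.int64(4))]
170 [(np.int64(636), np.int64(30), np.int64(109)), (np.int64(634), np.int64(0), np.int64(107)), (np.int64(633), np.int64(-31), np.int64(108)), (np.int64(627), np.int64(-62), np.int64(122)), (np.int64(627), np.int64(-93), np.int64(114)), (np.int64(659), np.int64
[... 4938 characters left out ...]
nt64(3)), (np.int64(410), np.int64(-49), np.int64(3)), (np.int64(407), np.int64(-81), np.int64(10)), (np.int64(407), np.int64(-114), np.int64(-6)), (np.int64(404), np.int64(-146), np.int64(3)), (np.int64(402), np.int64(-178), np.int64(6)), (np.int64(402), np.int64(-212), np.int64(-5))]
235 [(np.int64(396), np.int64(48), np.int64(-2)), (np.int64(393), np.int64(15), np.int64(4)), (np.int64(391), np.int64(-16), np.int64(4)), (np.int64(390), np.int64(-48), np.int64(0)), (np.int64(388), np.int64(-80), np.int64(-3)), (np.int64(386), np.int64(-113), np.int64(3)), (np.int64(384), np.int64(-145), np.int64(2)), (np.int64(382), np.int64(-177), np.int64(4)), (np.int64(381), np.int64(-209), np.int64(1))]
```

View pics/c1.png

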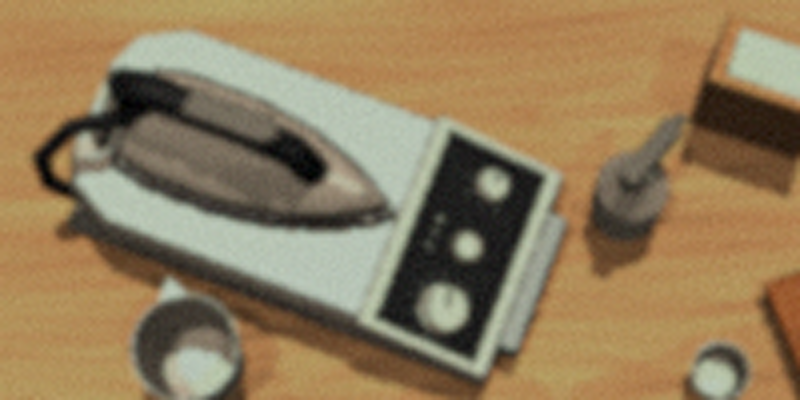

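The crop shows these features (crop px): steam dial (443,306), power (468,245), temp dial (493,183). The panel corners are front (485,380)/(562,176) and rear (360,322)/(438,120). The tank sticks out on the right at (535,285). The spray is at (630,190). Next I fit the station pose.

```bash
cat >> h.py <<'E'
def pose(p):
    c,s=np.cos(p[2]),np.sin(p[2]);return np.array([[c,-s,0],[s,c,0],[0,0,1]]),np.array([p[0],p[1],0])
n_=np.array([-.342,0,.94]);s_=np.array([.94,0,.342])
def face(a,y,h): return np.array([-165,y,98.5])+a*s_+h*n_
E
python3 - <<'E'
from h import *
from scipy.optimize import least_squares
px=np.array([[443,306],[468,245],[493,183],[485,380],[562,176],[360,322],[438,120]],float)
uv=(px+.5)/4-.5+[200,135]
def pts(p):
    a=p[3];L=[face(a,66,22),face(a,0,10),face(a,-66,18),(-230,110,75),(-230,-110,75),(-100,110,122),(-100,-110,122)]
    R,t=pose(p);return np.array(L)@R.T+t
r=least_squares(lambda p:(proj('top',pts(p))-uv).ravel(),[550,20,1.2,0])
print(r.x,np.round(r.fun.reshape(-1,2),2)); np.save('pose.npy',r.x)
d=np.load('top0.npz')['d'];W=cloud('top',d)
R,t=pose(r.x);L=(W-t)@R
m=(abs(L[...,0]+165)<55)&(abs(L[...,1])<100)&(L[...,2]>60)
h=(L-[-165,0,98.5])@n_
print('panel h median',np.median(h[m]), 'iron rest',np.median(L[(abs(L[...,0]+20)<60)&(abs(abs(L[...,1])-90)<10)][:,2]))
m=(L[...,0]<-236)&(L[...,0]>-320)&(abs(L[...,1])<70)&(L[...,2]>45)
print('tank',np.sum(m),np.percentile(L[m][:,0],[2,10,50]) , np.median(L[m][:,2]))
# obstacles near approach
m=(L[...,0]<-240)&(L[...,0]>-500)&(abs(L[...,1])<250)&(L[...,2]>25)
v,u=np.nonzero(m)
import collections
n,lab,st,ce=cv2.connectedComponentsWithStats(m.astype(np.uint8))
for i in range(1,n):
    if st[i,4]>15:
        Q=L[lab==i];print(i,st[i],ce[i].round(),'Lmin',Q.min(0).round(),'max',Q.max(0).round())
for nm,hh,y in(('steam',22,66),('power',10,0),('temp',18,-66)): print(nm,(face(r.x[3],y,hh)@R.T+t).round(1))
print('axes',R.round(3))
E
```

```text
[593.08937581  69.07506419   1.15319195   1.03620054] [[ 0.47  0.6 ]
 [-0.67  0.29]
 [-0.23  0.05]
 [ 0.11 -0.11]
 [ 0.29 -0.44]
 [-0.57  0.58]
 [ 0.62 -1.04]]
panel h median 3.656422277061166 iron rest 115.63895064382741
tank 128 [-250.69344036 -249.31345168 -243.56594653] 60.42466399010823
1 [373 149  36  25 479] [390. 161.] Lmin [-451. -250.   25.] max [-331. -226.  161.]
2 [348 163  24  32 404] [359. 180.] Lmin [-335. -175.   25.] max [-264.  -80.  201.]
3 [327 189  15  35 105] [334. 206.] Lmin [-251.  -74.   26.] max [-240.   72.   71.]
4 [391 203  12  18 119] [397. 209.] Lmin [-500. -110.   25.] max [-459.  -40.   49.]
5 [373 220  15  15  74] [381. 226.] Lmin [-473.  -16.   25.] max [-415.   43.   58.]
6 [369 258  47  30 697] [398. 272.] Lmin [-500.  170.  616.] max [-395.  250.  696.]
steam [463.2 -61.  119.5]
power [525.2 -84.  108.3]
temp [ 584.4 -113.2  115.8]
axes [[ 0.406 -0.914  0.   ]
 [ 0.914  0.406  0.   ]
 [ 0.     0.     1.   ]]
```

The fit is good to about 2 mm: tank about 20 mm out, spray at station (-300,-125). I'll check IK for all poses, then close the gripper and push the tank.

```bash
cat >> h.py <<'E'
P=np.load('pose.npy');R,T=pose(P);a_=P[3]
w=lambda p:R@np.asarray(p,float)+T
def rot(tilt,sg=1):  # tilt from vertical toward station +x
    z=np.array([np.sin(tilt),0,-np.cos(tilt)]);y=np.array([0,sg,0.]);return R@np.stack([np.cross(y,z),y,z],1)
RP=-1 # placeholder
STE=lambda h:w(face(a_,66,22+h)); POW=lambda h:w(face(a_,0,10+h))
def tcp(tip,Rt): return np.asarray(tip)-19*Rt[:,2]
def st(): s=sensors.read_state();return round(s['t'],2),((s['eef_pos']+19*s['eef_rot'][:,2]-T)@R).round(1),s['force'].round(1)
E
python3 - <<'E'
from h import *
for sg in (1,-1):
  for t in (.5,.8):
    A=rot(t,sg)
    print(sg,t,[None if (q:=ctrl.solve_ik(tcp(w(p),A),A)) is None else q.round(2) for p in((-290,10,230),(-290,10,35),(-228,10,35))])
  B=rot(.349,sg)
  print(sg,[None if (q:=ctrl.solve_ik(tcp(p,B),B)) is None else np.round(q,2) for p in(STE(100),STE(25),POW(100),POW(-5))])
E
```

```text
1 0.5 [array([-0.85,  0.13,  1.71,  0.45,  1.53,  2.64]), array([-0.85,  0.42,  1.83,  0.49,  1.17,  2.45]), array([-0.74,  0.4 ,  1.86,  0.53,  1.11,  2.53])]
1 0.8 [array([-0.98,  0.25,  1.7 ,  0.66,  1.66,  2.48]), array([-0.98,  0.56,  1.77,  0.67,  1.37,  2.25]), array([-0.87,  0.53,  1.82,  0.73,  1.3 ,  2.29])]
1 [None, None, None, None]
-1 0.5 [array([-0.85,  0.13,  1.71,  0.45,  1.53, -0.51]), array([-0.85,  0.42,  1.83,  0.49,  1.17, -0.69]), array([-0.74,  0.4 ,  1.86,  0.53,  1.11, -0.61])]
-1 0.8 [array([-0.98,  0.25,  1.7 ,  0.66,  1.66, -0.66]), array([-0.98,  0.56,  1.77,  0.67,  1.37, -0.89]), array([-0.87,  0.53,  1.82,  0.73,  1.3 , -0.85])]
-1 [array([-0.63, -0.03,  1.88,  0.35,  1.38, -0.3 ]), array([-0.58,  0.06,  1.95,  0.37,  1.21, -0.3 ]), array([-0.6 ,  0.12,  1.74,  0.35,  1.36, -0.27]), array([-0.53,  0.25,  1.82,  0.38,  1.14, -0.28])]
```

Run:
```python
from h import *
A=rot(.8,-1)
ctrl.gripper_to(0)
ctrl.move_ptp(tcp(w((-290,10,230)),A),A)
ctrl.move_l(tcp(w((-290,10,35)),A),vel=120)
print(st())
print(ctrl.move_l(tcp(w((-222,10,35)),A),vel=30,threshold=15)); print(st())
ctrl.hold(.3); print(st())
ctrl.move_l(tcp(w((-285,10,40)),A),vel=80); print(st())
ctrl.move_l(tcp(w((-290,30,230)),A),vel=150)
B=rot(.349,-1)
ctrl.move_ptp(tcp(STE(110),B),B); print(st())
for n in ("top","scene"):
    p,d=optics.grab_frame(n); np.savez(f"{n}1.npz",p=p,d=d)
    u,v=proj(n,w((-200,0,100)))[0].astype(int);u=max(u,100)
    cv2.imwrite(f'pics/{n}1.png',cv2.resize(p[max(v-65,0):v+65,u-90:u+90,::-1],None,fx=4,fy=4,interpolation=cv2.INTER_CUBIC));print(u,v)
```

```text
(4.06, array([-290.3,    9.5,   35.6]), array([ 0. ,  0.4, -0.5]))
True
(5.76, array([-233.8,    9.7,   34.7]), array([-0.1, -1.4,  1.9]))
(6.06, array([-233.9,   10.3,   34. ]), array([ 0.3, -0.4, -0.1]))
(6.85, array([-285. ,   10.2,   39.9]), array([-0.1,  0.4, -0.2]))
(8.74, array([-207.4,   66.9,  223.1]), array([ 0.8, -0.5, -0.2]))
323 199
330 200
```

View pics/top1.png

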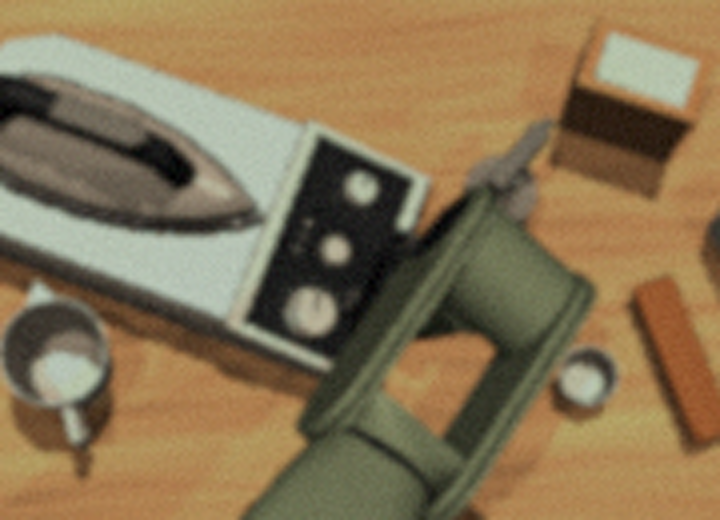

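View pics/scene1.png

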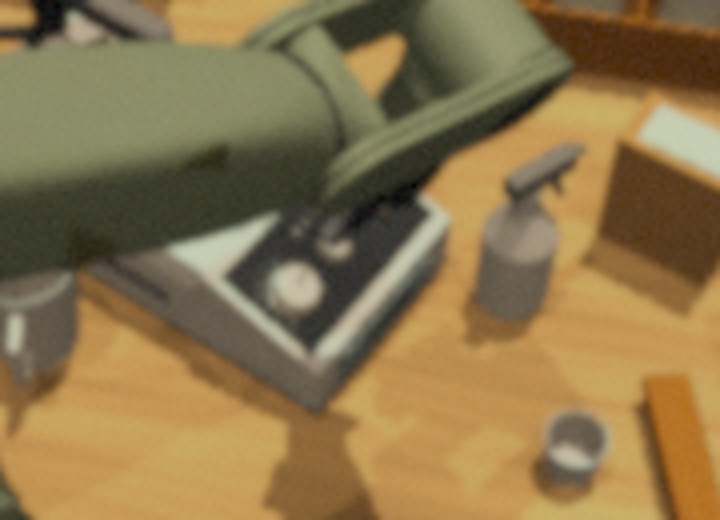

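Top view: no tank visible past the panel edge near (385,290), though partly hidden by the arm. Scene view: the front from (320,405) to (445,250) looks flush, and the spray and cup haven't moved. I'll check the depth for the last few mm.

Run:
```python
from h import *
for n in ('scene0','scene1'):
    d=np.load(n+'.npz')['d'];L=(cloud('scene',d)-T)@R
    for lo,hi in((18,58),(63,73)):
        m=(L[...,0]<-215)&(L[...,0]>-275)&(abs(L[...,1])<70)&(L[...,2]>lo)&(L[...,2]<hi)
        print(n,lo,m.sum(),np.percentile(L[m][:,0],[5,25,50,75]).round(1) if m.any() else '')
```

```text
scene0 18 96 [-250.2 -249.  -248.  -243.9]
scene0 63 20 [-240.1 -236.9 -228.9 -226.1]
scene1 18 137 [-232.4 -231.5 -230.3 -229.2]
scene1 63 19 [-228.3 -226.  -224.2 -221.9]
```

It's about home (-230.5), but the measurement can't confirm 3 mm. There's plenty of time, so I'll re-push firmly as confirmation and then point.

Run:
```python
from h import *
A=rot(.8,-1);B=rot(.349,-1)
ctrl.move_ptp(tcp(w((-290,10,230)),A),A)
ctrl.move_l(tcp(w((-275,10,35)),A),vel=150)
print(ctrl.move_l(tcp(w((-215,10,35)),A),vel=30,threshold=25)); print(st())
ctrl.move_l(tcp(w((-285,10,40)),A),vel=80)
ctrl.move_l(tcp(w((-290,30,230)),A),vel=200)
ctrl.move_ptp(tcp(STE(110),B),B)
ctrl.move_l(tcp(STE(28),B),vel=80); print(st(),(STE(28)-T)@R)
ctrl.hold(2.3)
p,d=optics.grab_frame('scene'); u,v=330,200
cv2.imwrite('pics/s2.png',cv2.resize(p[v-65:v+65,u-90:u+90,::-1],None,fx=4,fy=4,interpolation=cv2.INTER_CUBIC))
ctrl.move_l(tcp(STE(90),B),vel=100)
ctrl.move_l(tcp(POW(90),B),vel=100)
ctrl.move_l(tcp(POW(25),B),vel=80); print(st(),((POW(25)-T)@R).round(1))
p,d=optics.grab_frame('scene')
cv2.imwrite('pics/s3.png',cv2.resize(p[v-65:v+65,u-90:u+90,::-1],None,fx=4,fy=4,interpolation=cv2.INTER_CUBIC))
p,d=optics.grab_frame('top');u,v=323,199
cv2.imwrite('pics/t3.png',cv2.resize(p[v-65:v+65,u-90:u+90,::-1],None,fx=4,fy=4,interpolation=cv2.INTER_CUBIC))
```

```text
True
(12.14, array([-233.8,    9.7,   34.7]), array([-0.8, -2.9,  1.9]))
(15.69, array([-181.3,   65.4,  146.4]), array([ 0.2, -0.5,  0.7])) [-181.1259715    66.          145.85438058]
(20.59, array([-176.1,   -0.5,  132.2]), array([-0.1, -0.2,  0.8])) [-176.     0.   131.8]
```

View pics/s2.png

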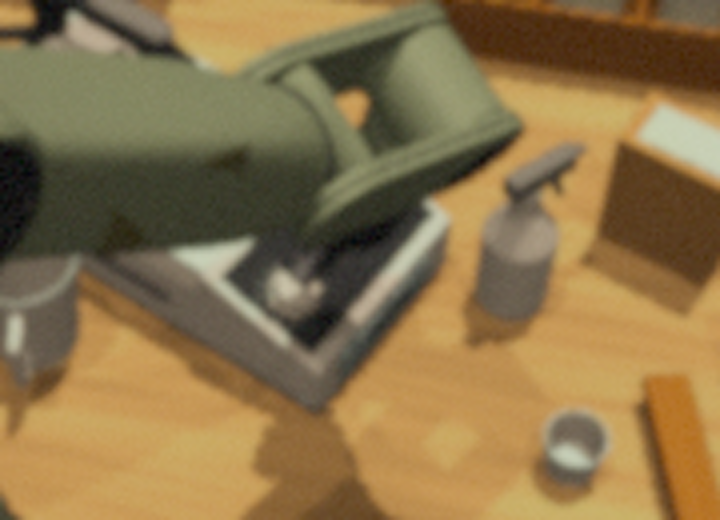

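View pics/s3.png

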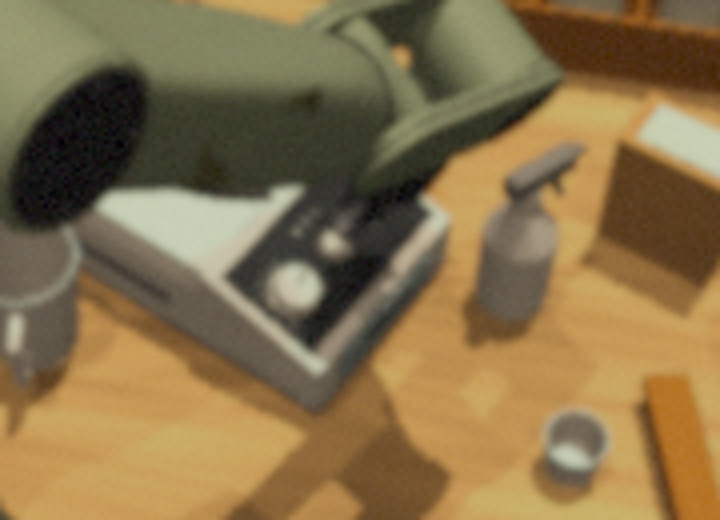

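View pics/t3.png

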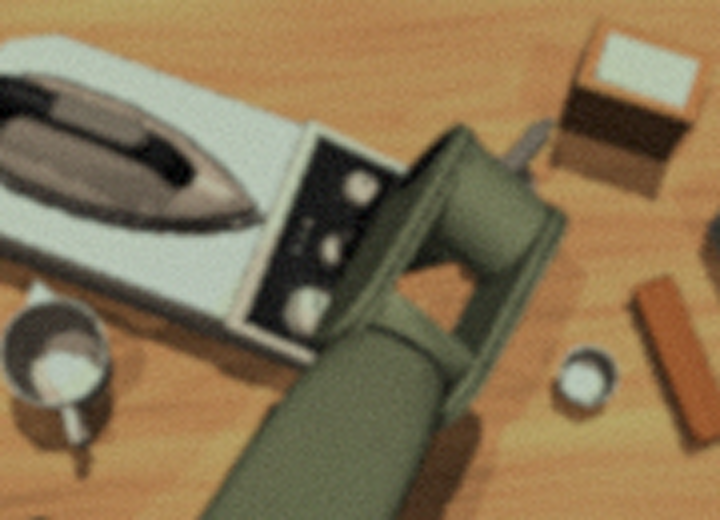

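The second push stopped at the identical spot with a 25 N threshold, so the tank is home. s2 shows the fingertips over the large dial at (300,275). s3 and t3 show the gripper above the button (335,243) with both dials clear. Next I press.

Run:
```python
from h import *
hgt=lambda:round(float((st()[1]-face(a_,0,10))@n_),1)
print(ctrl.move_l(tcp(POW(6),rot(.349,-1)),vel=50,threshold=5),hgt(),st()[2])
r=ctrl.move_l(tcp(POW(-11),rot(.349,-1)),vel=15,threshold=14);print(r,hgt(),st()[2]);ctrl.hold(.15);print(hgt(),st())
```

```text
False 5.5 [-0.8  0.1  0.2]
True -6.2 [-1.8 -0.6  4.3]
-6.2 (22.22, array([-1.653e+02, -1.000e-01,  1.024e+02]), array([-2. , -1.1,  5.1]))
```

Run:
```python
from h import *
hgt=lambda:round(float((st()[1]-face(a_,0,10))@n_),1)
B=rot(.349,-1)
print(ctrl.move_l(tcp(POW(-8),B),vel=10,threshold=20),hgt(),st());ctrl.hold(.2);print(hgt(),st()[2])
ctrl.move_l(tcp(POW(80),B),vel=80)
ctrl.move_l(tcp(w((-290,30,260)),B),vel=150)
ctrl.hold(.5)
p,d=optics.grab_frame('scene');np.savez('scene4.npz',p=p,d=d)
cv2.imwrite('pics/s4.png',p[:,:,::-1]);print(st())
L=(cloud('scene',d)-T)@R
m=(L[...,0]<-215)&(L[...,0]>-275)&(abs(L[...,1])<70)&(L[...,2]>18)&(L[...,2]<58);print(np.percentile(L[m][:,0],[25,50,75]))
```

```text
False -6.5 (22.48, array([-165.2,   -0.2,  102.2]), array([-6.8, -1.5, 11.3]))
-6.5 [-6. -2. 12.]
(25.48, array([-289.9,   30. ,  259.9]), array([ 0.2,  0.2, -0.7]))
[-231.28059857 -230.43841686 -229.01348716]
```

View pics/s4.png

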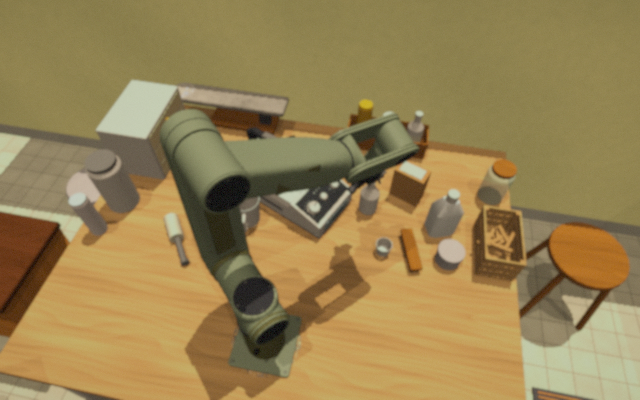

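The force rose to 13 N with under 0.5 mm of extra travel, so the button hit its end stop. The picture shows the arm clear, all bystanders standing, and the station front flush near (345,215).

```bash
python3 -c "
from plant import ctrl
print(ctrl.finish_job())"
```

```text
the job is handed in; nothing more can be done
None
```

The job is handed in, with no verdict returned: the tank is pushed home, the steam dial was pointed at for over 2 s without touching, the power button was pressed to its stop and released, and nothing else on the counter appears to have moved.

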